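# Show the new jar at the front of the stall carousel and hold it there

### The job

Stand the loose lidded wooden jar upright in the empty well of the display carousel. Once it stands in the well, turn the carousel until that jar is at the front, squarely in line with the arrow on the stand. Finish while still holding the carousel firmly still there by some part of the carousel itself (its turning peg, for example), with nothing touching the jar so that a customer can take it, and without disturbing the mill, the bowl or the board.

Things in the scene. Friction and masses are not known exactly. Their poses are not given: they have to be found in the camera images.
- stand: Fixed round wooden foot of the carousel, 170 mm across. Origin on the table surface, on the carousel's vertical turning axis; z up. Its +x axis is the FRONT: a flat wooden arrow on the table, 10 mm high, sticks out from under the turntable that way (140 to 200 mm from the axis). Position and yaw differ every time; the arrow points roughly away from the robot.
- carousel: Wooden turntable disc, 280 mm across, 18 mm thick, its top 40 mm above the table. Turns both ways without stops about the stand's axis; light friction (0.05 N m), stays where it is left. Origin on the axis, 22 mm above the table; z up; its +x axis points from the axis to the empty well. At the start the well is at least 50 degrees away from the front.
- hub (a point): Top of the low brass hub on the turning axis, 46 mm above the table. Round it, 95 mm from the axis, four low jars are fixed to the disc (they do not come out): 56 mm wide, at +62, +124, -124 and -62 degrees from the well (counter-clockwise from above), tops 72, 90, 62 and 80 mm above the disc, each with a lid knob 16 mm thick and 14 mm high.
- well (a point): Centre of the empty well, on the disc's top surface (40 mm above the table), 95 mm from the turning axis. The well is a raised round collar: 62 mm inside, 74 mm outside diameter, 12 mm high; its floor is the disc top.
- peg (a point): Centre of the rounded top of the turning peg: a fixed upright round wooden dowel, 20 mm thick and 85 mm high (top 125 mm above the table), 110 mm from the turning axis, exactly opposite the well. Over a long turn it works its way out of a hand of fixed yaw: turn the hand with the carousel, or re-grip. At least 70 mm free to the nearest jar.
- front (a point): Point of the stand at the front, 95 mm from the turning axis over the arrow's line, 40 mm above the table: where the well's centre must come.
- jar: The loose lidded wooden jar, standing upright on the table to the robot's left or right: body 52 mm in diameter, lid rim 54 mm in diameter from 52 to 60 mm height, and a round knob 22 mm thick from 60 to 100 mm height (100 mm overall). About 0.11 to 0.23 kg; the lid does not come off. Origin at the centre of its underside; z up.
- mill: Bystander: slim dark wooden mill, 50 mm across and 165 mm tall, standing on the opposite side from the jar. Origin at the centre of its underside. Leave alone.
- bowl: Bystander: turned wooden bowl, 140 mm across, 55 mm high, far left. Origin at the centre of its underside. Leave alone.
- board: Bystander: wooden paddle board lying flat, 200 x 130 x 18 mm plus a ring handle on its +x end, reaching 190 mm from the origin, far right. Origin at the centre of the rectangular part's underside. Leave alone.
Things that resemble listed ones, but are neither listed nor needed, are in the scene too. Of the things like the jar, leave any that is blue, green or orange; of the rest the larger one is meant.

How it is judged:
By the outcome, as a careful person would: the job done as asked, in the order asked, and still so for the second after the job is handed in, while the arm keeps its last pose, push and grip.
It also fails if it takes over 67 s, if anything falls off the work surface, if the arm or the gripper's body presses on something with over 40 N, if the wrist force passes 120 N, or if a joint passes its speed limit or range.

### The arm

A 7-joint arm with a two-finger parallel gripper is mounted at the origin on the work surface. World frame = base frame: x ahead of the robot, y to its left, z up, the work surface at z = 0. Lengths are in m, angles in rad, forces in N, time in s.
With the tool pointing down it reaches from about 0.425 to 0.875 m from the base axis. Payload 4.7 kg.
Tool frame: the origin (TCP) lies at the very end of the fingers, on their centre line; the grasp point (between the pads) lies ctrl.pinch_z behind it (ctrl.pinch_z is the distance from the TCP to the grasp point, in m); x points along the fingers, y is the direction in which the jaws open and shut, and the axes are right-handed (so a half turn about x gives the same grasp; the last joint's range is limited). The gripper opens to 87 mm and grips with 3 to 60 N. Pads are 19 mm wide; open, the fingers measure 117 mm over their backs; the gripper's body (75 mm by 190 mm) begins 51 mm behind the grasp point.
Start: joints at [1.337, 0.321, -0.07, 1.45, 0.023, 1.371, -0.057], TCP at [0.159, -0.63, 0.223] pointing down, gripper open.
Joint ranges: [-2.86, 2.86], [-0.3, 2.09], [-1.38, 1.24], [0.06, 2.45], [-1.56, 4.7], [0.09, 2.05], [-2.69, 2.69]. Speed limits (rad/s): [2.57, 2.57, 3.14, 3.14, 3.14, 3.14, 3.14].

### API

Orientations are given as a rotation vector (axis times angle).
In Python, from bench import get_state, get_image, camera_info, order, ctrl gives the robot as it stands.
- The arm moves only by the tool jog_arm, never from a script. Its arguments are lists of equal length, an entry for each row: "claw": the finger opening in mm, from 0 to 87; "xyz": the shift along the tool's x, y, z in mm, a list of three; "roll": the turn about the tool's x in degrees. In form: {"claw": [claw, ...], "xyz": [[tx, ty, tz], ...], "roll": [roll, ...]}. A call has 1 to 5 rows; each row is the pose to reach, as a shift and turn from the pose measured when the call began, along the tool's axes at that moment; what a row does not reach only later rows make up. A row lasts 1/10 s, in which the tool goes at most 50 mm and 8.59 degrees, less where a joint would pass 70% of its speed; a pose out of reach is approached as far as the arm can. A call with a gripper value outside its range is refused whole. The fingers move at their own pace and stop on an object; "force" is the grip in N (left out, the last holds). Time passes only in rows, so rows that repeat a pose let the fingers close. It gives the time, the measured TCP pose, the force and the opening at its end, in the units of the state.
- get_state(): the state, without advancing time (a new reading comes with each control period).
- get_image(name): name is "scene" or "top" or "wrist"; returns (picture, depth): 400x640x3 uint8, red, green, blue; 400x640 float32, m along the optical axis (not along the pixel's ray), 0 where there is no reading.
- camera_info(name): a dict with "intrinsics" (3x3 intrinsics, pixels), "rvec" (rotation vector, rad) and "tvec" (3), from world to camera coordinates, as OpenCV has them; the wrist camera has in their place "tool_from_camera" (4x4, takes a point from camera to tool coordinates, whose origin is the TCP and whose axes are the tool frame's). Camera axes: x right, y down, z forward; pixel columns grow to the right and rows downward; lengths in m; the calibration is good to about 2 mm. A picture is of the moment at which its call begins: read the wrist's pose just before it. camera_info takes no time and is no camera call.
- order.close_job(): hands the job in, once; it reports no verdict.
The state is a dict: "time": time; "joint_positions": joint angles; "qd": joint speeds; "joint_torque": joint torques, N m; "position": TCP position; "tool_rot": TCP orientation; "ft_force": force on the tool from outside, world axes, zero at the start; "torque": the same for the moment, N m; "grip_width": opening from 0.0 (shut) to 1.0 (fully open).
Only numpy, scipy, OpenCV 4.12 (cv2) and the standard library are available. Lean on these libraries where they do the work, as an engineer would, in place of code of your own. Each camera call takes 0.05 s, during which the arm holds its last target. There are 200 camera calls.

## Working session

There is one attempt and no reset: what is moved stays moved. The work goes in short steps, Python scripts to look and compute and a tool call to move; the robot and the scene stay as the last step left them, time stands still between calls to the robot, and variables do not carry over. Pictures are saved under pics/ and viewed, about 8 in all and at most 12, crops included, and the job is handed in when it is done.

Besides the shell and the picture viewer there is one more tool, called after ">>>" as a command line: name --pt "numbers of a row" for each row, then --argument value for the rest. jog_arm: Moves the arm, as the interface text tells. Its arguments: {"type":"object","properties":{"claw":{"type":"array"},"xyz":{"type":"array"},"roll":{"type":"array"},"force":{"type":"number"}},"required":["claw","xyz","roll"]}

```bash
mkdir -p pics; ls; cat > h.py <<'E'
import numpy as np,cv2
from scipy.spatial.transform import Rotation as R
from bench import get_state,get_image,camera_info,order,ctrl
def cam(n,st=None):
    c=camera_info(n);K=np.array(c["intrinsics"])
    if "rvec" in c:
        Rm=R.from_rotvec(np.ravel(c["rvec"])).as_matrix();t=np.ravel(c["tvec"])
        return K,Rm.T,-Rm.T@t
    T=np.array(c["tool_from_camera"]);Rt=R.from_rotvec(st["tool_rot"]).as_matrix()
    return K,Rt@T[:3,:3],Rt@T[:3,3]+np.array(st["position"])
def ray(C,uv,z):
    K,Rw,o=C;d=Rw@np.linalg.solve(K,np.array([uv[0],uv[1],1.]));return o+d*(z-o[2])/d[2]
def cloud(C,depth):
    K,Rw,o=C;v,u=np.mgrid[:depth.shape[0],:depth.shape[1]]
    p=np.stack([(u-K[0,2])/K[0,0]*depth,(v-K[1,2])/K[1,1]*depth,depth],-1)
    return p@Rw.T+o
def snap(n):
    st=get_state();im,d=get_image(n);return st,im,d,cam(n,st)
def save(im,name):cv2.imwrite("pics/"+name,im[...,::-1])
E
python3 - <<'E'
from h import *
for n in("top","scene"):
    st,im,d,C=snap(n);save(im,n+"0.png");np.savez("pics/"+n+"0",im=im,d=d);print(n,C[2],C[1][:,2])
print(st,ctrl.pinch_z)
E
```

```text
pics
top [ 0.29629093 -0.05192644  1.32801537] [ 0.19562128  0.00368016 -0.98067261]
scene [ 0.86981389 -0.50439008  0.89973912] [-0.34030203  0.45706565 -0.82175758]
{'time': 0.05, 'joint_positions': array([ 1.33710149,  0.32180188, -0.07008666,  1.45163039,  0.02263079,
        1.37080624, -0.05688862]), 'qd': array([-0.00063241,  0.00029991, -0.00096116, -0.00042496, -0.00122247,
        0.00014169, -0.00202976]), 'joint_torque': array([ 3.26584623e-04, -4.92992198e+01, -4.06267606e-01, -3.13703620e+01,
       -6.44768123e-02,  3.98037687e-02,  4.89387867e-05]), 'position': array([ 0.15923409, -0.62964113,  0.22149765]), 'tool_rot': array([ 2.09000864,  0.26230033, -2.09075594]), 'ft_force': array([-0.16110694,  0.82612068, -0.4110168 ]), 'torque': array([-0.05383574,  0.01884359, -0.01563266]), 'grip_width': 1.0039836864826925} 0.0187
```

View pics/top0.png

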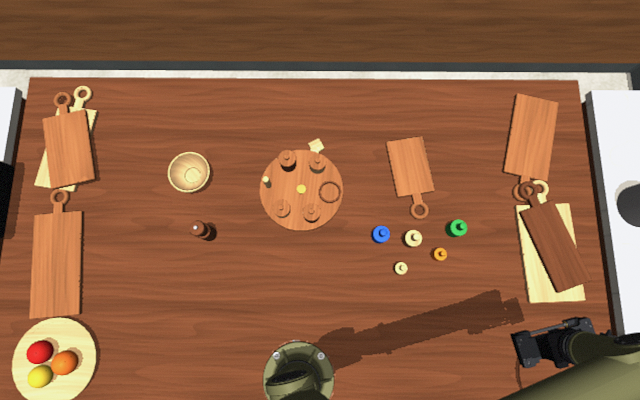

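View pics/scene0.png

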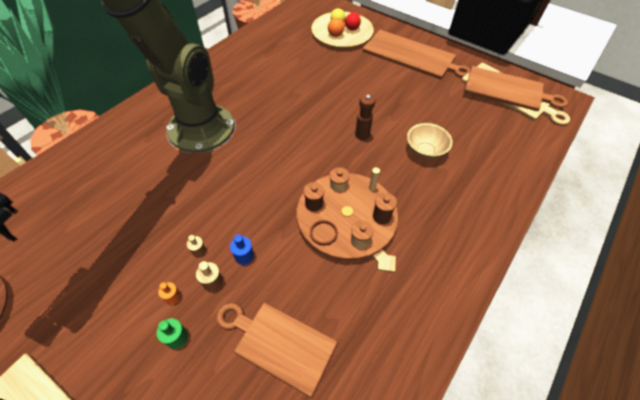

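Top view: the jar-like things are blue (381,234), green (458,228), orange (440,254), large tan (413,238) and small tan (400,268). With the coloured ones excluded, the larger tan one at (413,238) is meant. Carousel: hub (301,189), well (330,191), peg (267,181), arrow (316,146).

```bash
cat > m.py <<'E'
from h import *
def blobs(im,roi,lo,hi):
    u0,v0,u1,v1=roi;hsv=cv2.cvtColor(im,cv2.COLOR_RGB2HSV)[v0:v1,u0:u1]
    m=cv2.inRange(hsv,lo,hi);n,l,s,c=cv2.connectedComponentsWithStats(m)
    return [(s[i,4],(c[i]+[u0,v0]).round(1).tolist(),s[i,:4].tolist()) for i in range(1,n) if s[i,4]>5],l
E
python3 - <<'E'
from m import *
for n,px in(("top",dict(hub=(301,189),arrow=(316,146),peg=(267,181),jar=(413,238),small=(400,268))),("scene",dict(hub=(347,211),arrow=(387,262),peg=(376,172),jar=(207,272),small=(195,243)))):
    z=np.load(f"pics/{n}0.npz");im,d=z["im"],z["d"];C=cam(n);P=cloud(C,d);hsv=cv2.cvtColor(im,cv2.COLOR_RGB2HSV)
    for k,(u,v) in px.items():
        print(n,k,hsv[v,u],P[v,u].round(3))
        b,_=blobs(im,(u-25,v-25,u+25,v+25),(15,60,140),(35,255,255))
        for a in b:
            if a[0]>8: print("   ",a,ray(C,a[1],dict(hub=.046,arrow=.01,peg=.12,jar=.05,small=.04)[k])[:2].round(4))
    r=(360,200,480,290) if n=="top" else (140,220,270,360)
    save(cv2.resize(im[r[1]:r[3],r[0]:r[2]],None,fx=4,fy=4),n+"crop.png")
    # heights: points over the jar
    u,v=px["jar"];w=16;Q=P[v-w:v+w,u-w:u+w].reshape(-1,3)
    for lo,hi in((.09,.11),(.05,.065)):
        q=Q[(Q[:,2]>lo)&(Q[:,2]<hi)];print("jar band",lo,len(q),q.mean(0).round(4) if len(q) else 0,(np.ptp(q,axis=0).round(3) if len(q) else 0))
E
```

```text
top hub [ 27 131 242] [ 0.598 -0.004  0.049]
    (np.int32(80), [300.8, 188.6], [20, 20, 10, 10]) [ 0.5998 -0.0028]
top arrow [ 27  66 242] [ 0.76  -0.052  0.013]
    (np.int32(142), [315.6, 145.1], [17, 17, 16, 15]) [ 0.7646 -0.051 ]
top peg [ 25  91 182] [0.605 0.1   0.125]
    (np.int32(38), [265.1, 178.9], [20, 20, 7, 7]) [0.6129 0.107 ]
top jar [ 20 107 121] [ 0.433 -0.358  0.089]
    (np.int32(214), [413.1, 237.9], [17, 17, 18, 17]) [ 0.438  -0.3676]
    (np.int32(36), [435.8, 253.5], [46, 35, 4, 12]) [ 0.3884 -0.4382]
top small [ 19 112 127] [ 0.342 -0.321  0.055]
    (np.int32(40), [413.5, 244.1], [32, 0, 14, 4]) [ 0.419  -0.3705]
    (np.int32(126), [400.8, 267.8], [20, 19, 13, 13]) [ 0.3428 -0.3267]
jar band 0.09 41 [ 0.438  -0.3655  0.0996] [0.02  0.022 0.014]
jar band 0.05 154 [ 0.437  -0.3635  0.061 ] [0.049 0.055 0.013]
scene hub [ 26 127 249] [ 0.602 -0.003  0.044]
    (np.int32(125), [346.9, 210.5], [19, 19, 13, 12]) [ 0.6017 -0.0026]
scene arrow [ 26  69 249] [ 0.765 -0.048  0.006]
    (np.int32(352), [385.3, 261.2], [12, 13, 22, 22]) [ 0.7606 -0.0508]
scene peg [ 29  76 239] [0.618 0.101 0.124]
    (np.int32(66), [375.6, 172.9], [21, 20, 9, 18]) [0.6172 0.101 ]
scene jar [ 16 126 123] [ 0.45  -0.368  0.081]
    (np.int32(38), [193.2, 248.3], [5, 0, 14, 4]) [ 0.3586 -0.3389]
    (np.int32(372), [206.6, 272.6], [13, 14, 25, 23]) [ 0.4347 -0.3642]
scene small [ 16 126 132] [ 0.351 -0.326  0.05 ]
    (np.int32(193), [194.0, 242.4], [17, 17, 16, 16]) [ 0.3413 -0.324 ]
    (np.int32(90), [207.7, 264.3], [28, 43, 21, 7]) [ 0.4152 -0.3453]
jar band 0.09 74 [ 0.4421 -0.3649  0.0978] [0.02  0.021 0.012]
jar band 0.05 270 [ 0.4461 -0.3667  0.0586] [0.053 0.054 0.014]
```

View pics/topcrop.png

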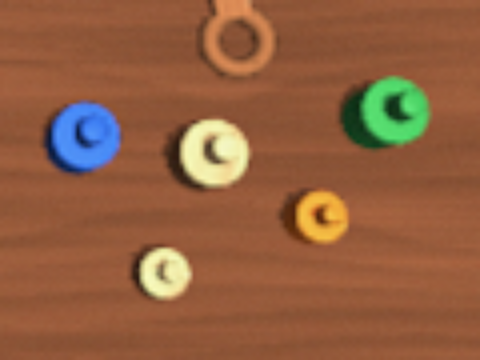

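Confirmed: of the two tan jars, the one at crop (213,152) is clearly larger. It measures about 54 mm across and 100 mm tall, which fits. Next I'll set up a planner that gives moves in tool axes.

```bash
cat > p.py <<'E'
from h import *
def plan(xyz,yaw_deg=None,st=None):
    """tool-frame shift mm and roll deg to bring TCP to xyz with tool y along yaw (mod 180)"""
    st=st or get_state();M=R.from_rotvec(st["tool_rot"]).as_matrix();p=np.array(st["position"])
    sh=M.T@(np.array(xyz)-p)*1e3;y=np.degrees(np.arctan2(M[1,1],M[0,1]))
    roll=0 if yaw_deg is None else -(((yaw_deg-y)+90)%180-90)
    print("TCP",p.round(4),"down",M[:,0].round(3),"yaw_y",y.round(1),"j",np.round(st["joint_positions"],2),"-> shift",sh.round(1),"roll",np.round(roll,1),"t",round(st["time"],2),"F",np.round(st["ft_force"],1),"w",round(st["grip_width"]*87,1))
E
python3 -c "
from p import *
plan([.44,-.365,.2],-40);plan([.44,-.365,.2],50)
print(camera_info('wrist')['tool_from_camera'])"
```

```text
TCP [ 0.1593 -0.6297  0.2216] down [-0.001  0.002 -1.   ] yaw_y -75.8 j [ 1.34  0.32 -0.07  1.45  0.02  1.37 -0.06] -> shift [  21.9 -187.7 -337.1] roll -35.8 t 0.1 F [ 0.5 -0.1 -0.5] w 86.9
TCP [ 0.1593 -0.6297  0.2216] down [-0.001  0.002 -1.   ] yaw_y -75.8 j [ 1.34  0.32 -0.07  1.45  0.02  1.37 -0.06] -> shift [  21.9 -187.7 -337.1] roll 54.2 t 0.1 F [ 0.5 -0.1 -0.5] w 86.9
[[ 2.38086057e-04 -2.86320012e-01  9.58134017e-01 -1.61872026e-01]
 [ 9.99999943e-01 -1.62596670e-04 -2.97078194e-04  1.04578630e-03]
 [ 2.40848832e-04  9.58134033e-01  2.86319957e-01 -7.84664651e-02]
 [ 0.00000000e+00  0.00000000e+00  0.00000000e+00  1.00000000e+00]]
```

>>> jog_arm --claw '[60, 60, 60, 60, 60]' --pt "0 -24 -44" --pt "0 -48 -88" --pt "0 -72 -131" --pt "0 -96 -175" --pt "0 -120 -218" --roll '[-4, -8, -12, -16, -20]'

```text
time: 0.6
position: [0.3423, -0.458, 0.2214]
tool_rot: [1.88, 0.583, -1.88]
ft_force: [0.1, -0.7, -0.1]
grip_width: 0.706
```

```bash
python3 -c "
from p import *
plan([.44,-.365,.2],-40)"
```

```text
TCP [ 0.3423 -0.458   0.2214] down [-0.001  0.002 -1.   ] yaw_y -55.6 j [ 1.11  0.17 -0.26  1.64  0.04  1.34 -0.12] -> shift [  21.5  -21.6 -133.2] roll -15.6 t 0.6 F [ 0.1 -0.7 -0.1] w 61.4
```

>>> jog_arm --claw '[60, 60, 60, 60, 60]' --pt "5 -6 -40" --pt "10 -12 -80" --pt "15 -20 -115" --pt "21 -22 -133" --pt "21 -22 -133" --roll '[-4, -8, -12, -16, -16]'

```text
time: 1.1
position: [0.4417, -0.361, 0.1994]
tool_rot: [1.696, 0.808, -1.694]
ft_force: [-0.8, 0.3, 0.3]
grip_width: 0.687
```

```bash
python3 - <<'E'
from p import *
from m import blobs
st,im,d,C=snap("wrist");save(im,"w1.png");P=cloud(C,d)
for lo,hi in((.09,.112),(.052,.07)):
    q=P[(P[...,2]>lo)&(P[...,2]<hi)&(d>0)&(np.hypot(P[...,0]-.44,P[...,1]+.365)<.045)]
    if len(q): print(lo,len(q),q.mean(0).round(4),q.min(0).round(4),q.max(0).round(4), ((q.min(0)+q.max(0))/2).round(4))
plan([.44,-.365,.062],-40,st)
E
```

```text
0.09 482 [ 0.438  -0.364   0.0988] [ 0.4264 -0.3756  0.0902] [ 0.4476 -0.3545  0.1013] [ 0.437  -0.3651  0.0958]
0.052 1593 [ 0.44   -0.3618  0.0598] [ 0.4109 -0.3918  0.0538] [ 0.4637 -0.3385  0.0699] [ 0.4373 -0.3651  0.0619]
TCP [ 0.4417 -0.361   0.1994] down [-0.001  0.005 -1.   ] yaw_y -39.2 j [ 0.97  0.19 -0.38  1.67  0.07  1.3  -0.1 ] -> shift [137.3   1.8   4.5] roll 0.8 t 1.1 F [-0.8  0.3  0.3] w 59.8
```

View pics/w1.png

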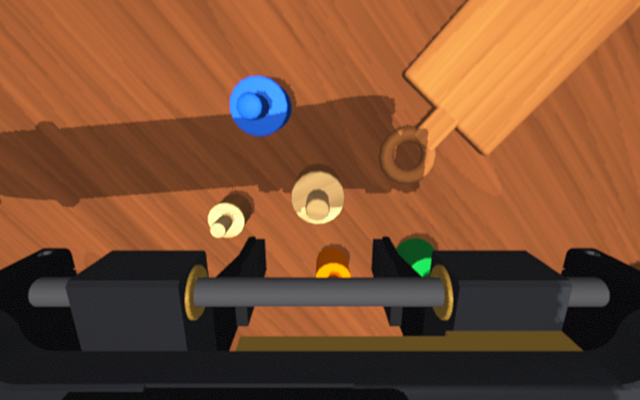

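Wrist view: the tan jar is at (318,196), with its knob 21 mm and rim 53 mm across, centred at (0.4375,-0.365). The small tan is at (225,220), blue at (258,105). Descending on the knob.

>>> jog_arm --claw '[60, 60, 60, 60, 60]' --pt "30 0 6" --pt "70 0 6" --pt "105 0 6" --pt "130 0 6" --pt "137 0 6" --roll '[0, 0, 0, 0, 0]'

```text
time: 1.65
position: [0.4322, -0.3683, 0.0597]
tool_rot: [1.698, 0.805, -1.706]
ft_force: [-0.2, 0.1, 0.3]
grip_width: 0.69
```

```bash
python3 -c "
from p import *
plan([.4375,-.365,.062])"
```

```text
TCP [ 0.4322 -0.3683  0.0597] down [-0.007  0.006 -1.   ] yaw_y -39.8 j [ 0.97  0.31 -0.36  1.82  0.12  1.04 -0.13] -> shift [-2.3  1.9 -6. ] roll 0 t 1.65 F [-0.2  0.1  0.3] w 60.0
```

>>> jog_arm --claw '[60, 60, 60]' --pt "-2 2 -6" --pt "-2 2 -6" --pt "-2 2 -6" --roll '[0, 0, 0]'

```text
time: 1.95
position: [0.4387, -0.366, 0.0635]
tool_rot: [1.699, 0.802, -1.704]
ft_force: [-0.3, -0.2, 0.6]
grip_width: 0.692
```

```bash
python3 -c "
from p import *
plan([.4375,-.365,.062])"
```

```text
TCP [ 0.4387 -0.366   0.0635] down [-0.005  0.004 -1.   ] yaw_y -39.8 j [ 0.96  0.31 -0.36  1.81  0.13  1.04 -0.14] -> shift [ 1.5 -1.5 -0. ] roll 0 t 1.95 F [-0.3 -0.2  0.6] w 60.2
```

>>> jog_arm --claw '[15, 15, 15, 15, 15]' --pt "1 -1 0" --pt "1 -1 0" --pt "1 -1 0" --pt "1 -1 0" --pt "1 -1 0" --roll '[0, 0, 0, 0, 0]' --force 25

```text
time: 2.45
position: [0.4378, -0.3653, 0.0625]
tool_rot: [1.699, 0.802, -1.704]
ft_force: [0.2, -0.3, 0.6]
grip_width: 0.321
```

```bash
python3 -c "
from p import *
plan([.589,-.097,.2])"
```

```text
TCP [ 0.4378 -0.3653  0.0625] down [-0.005  0.004 -1.   ] yaw_y -39.8 j [ 0.96  0.31 -0.36  1.82  0.13  1.04 -0.14] -> shift [-137.2  -56.5 -302.9] roll 0 t 2.45 F [ 0.2 -0.3  0.6] w 27.9
```

>>> jog_arm --claw '[15, 15, 15, 15, 15]' --pt "0 0 0" --pt "0 0 0" --pt "0 0 0" --pt "0 0 0" --pt "-20 0 0" --roll '[0, 0, 0, 0, 0]'

```text
time: 2.95
position: [0.4359, -0.3639, 0.0798]
tool_rot: [1.698, 0.808, -1.708]
ft_force: [-0.2, -0.3, -1.8]
grip_width: 0.247
```

```bash
python3 -c "
from p import *
plan([.589,-.097,.2])"
```

```text
TCP [ 0.4359 -0.3639  0.0798] down [-0.01   0.008 -1.   ] yaw_y -39.8 j [ 0.96  0.29 -0.36  1.8   0.12  1.08 -0.14] -> shift [-119.5  -54.7 -303.1] roll 0 t 2.95 F [-0.2 -0.3 -1.8] w 21.4
```

>>> jog_arm --claw '[15, 15, 15, 15, 15]' --pt "-40 0 0" --pt "-80 0 0" --pt "-120 0 0" --pt "-130 -10 -40" --pt "-130 -20 -80" --roll '[0, 0, 0, 0, 0]'

```text
time: 3.45
position: [0.4741, -0.2918, 0.2127]
tool_rot: [1.702, 0.801, -1.707]
ft_force: [1.2, 0.9, -2.7]
grip_width: 0.246
```

```bash
python3 -c "
from p import *
plan([.589,-.11,.21])"
```

```text
TCP [ 0.4741 -0.2918  0.2127] down [-0.005  0.005 -1.   ] yaw_y -40.0 j [ 0.89  0.16 -0.43  1.68  0.07  1.32 -0.25] -> shift [   3.   -28.9 -213.1] roll 0 t 3.45 F [ 1.2  0.9 -2.7] w 21.4
```

>>> jog_arm --claw '[15, 15, 15, 15, 15]' --pt "0 -5 -35" --pt "0 -10 -75" --pt "0 -15 -100" --pt "0 -18 -110" --pt "0 -18 -110" --roll '[0, 0, 0, 0, 0]'

```text
time: 3.95
position: [0.5313, -0.1946, 0.2125]
tool_rot: [1.7, 0.803, -1.705]
ft_force: [-0.1, 0.9, -1.5]
grip_width: 0.246
```

```bash
python3 - <<'E'
from p import *
st,im,d,C=snap("wrist");save(im,"w2.png");np.savez("pics/w2",im=im,d=d)
plan([.589,-.097,.21],None,st)
P=cloud(C,d)
def band(c,r,lo,hi,nm):
    q=P[(P[...,2]>lo)&(P[...,2]<hi)&(d>0)&(np.hypot(P[...,0]-c[0],P[...,1]-c[1])<r)]
    if len(q): print(nm,len(q),q.mean(0).round(4),q.min(0).round(4),q.max(0).round(4))
    return q
q=band((.589,-.097),.05,.047,.058,"collar");
if len(q)>10:
    A=np.c_[2*q[:,:2],np.ones(len(q))];s=np.linalg.lstsq(A,(q[:,:2]**2).sum(1),rcond=None)[0];print("circ",s[:2],np.sqrt(s[2]+s[:2]@s[:2]))
band((.601,-.003),.02,.0435,.052,"hub");band((.615,.104),.03,.1,.135,"peg")
E
```

```text
TCP [ 0.5313 -0.1946  0.2125] down [-0.006  0.005 -1.   ] yaw_y -39.9 j [ 0.76  0.19 -0.51  1.66  0.09  1.33 -0.46] -> shift [   2.7  -18.2 -111.9] roll 0 t 3.95 F [-0.1  0.9 -1.5] w 21.4
collar 1543 [ 0.5903 -0.0956  0.0513] [ 0.5525 -0.1339  0.047 ] [ 0.6259 -0.0608  0.0544]
circ [ 0.58911193 -0.09760934] 0.03363732203009466
```

View pics/w2.png

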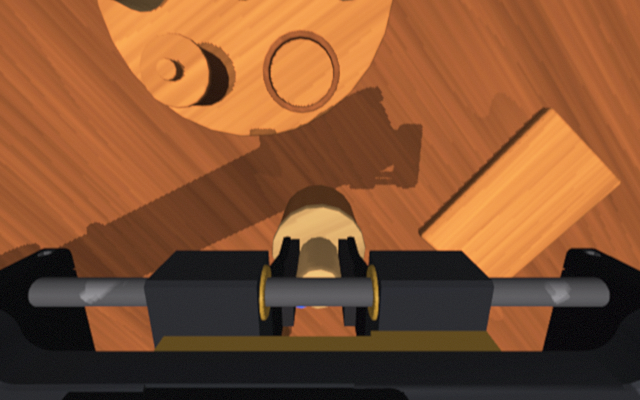

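Wrist view: the empty well is at (301,71), and the jar is held plumb at (320,240). The collar fit gives a centre at (0.589,-0.0976) and a radius of 33.6 mm (expected 31–37), which agrees with the hub and peg geometry.

>>> jog_arm --claw '[15, 15, 15, 15, 15]' --pt "0 -6 -35" --pt "0 -13 -75" --pt "0 -18 -105" --pt "0 -18 -111" --pt "0 -18 -111" --roll '[0, 0, 0, 0, 0]'

```text
time: 4.5
position: [0.588, -0.1014, 0.2122]
tool_rot: [1.7, 0.8, -1.709]
ft_force: [0.2, -0.0, -1.2]
grip_width: 0.243
```

```bash
python3 -c "
from p import *
plan([.589,-.0975,.13])"
```

```text
TCP [ 0.588  -0.1014  0.2122] down [-0.007  0.004 -1.   ] yaw_y -40.1 j [ 0.6   0.27 -0.57  1.58  0.14  1.34 -0.68] -> shift [82.2 -1.1 -3.8] roll 0 t 4.5 F [ 0.2 -0.  -1.2] w 21.1
```

>>> jog_arm --claw '[15, 15, 15, 15, 15]' --pt "25 -1 -4" --pt "50 -1 -4" --pt "70 -1 -4" --pt "80 -1 -4" --pt "80 -1 -4" --roll '[0, 0, 0, 0, 0]'

```text
time: 5.0
position: [0.5875, -0.1001, 0.1306]
tool_rot: [1.699, 0.798, -1.715]
ft_force: [-0.4, -0.7, -1.5]
grip_width: 0.242
```

```bash
python3 - <<'E'
from p import *
st,im,d,C=snap("wrist");save(im,"w3.png");P=cloud(C,d)
q=P[(P[...,2]>.09)&(P[...,2]<.14)&(d>0)&(np.hypot(P[...,0]-.589,P[...,1]+.0975)<.04)]
print(len(q),q.min(0).round(4),q.max(0).round(4),np.histogram(q[:,2],10))
plan([.589,-.0975,.105],None,st)
E
```

```text
3902 [ 0.5645 -0.1208  0.09  ] [ 0.6144 -0.0738  0.14  ] (array([ 118,  134,  126,  153,  148,   95,  114, 2521,  212,  281]), array([0.09000662, 0.09500315, 0.09999968, 0.10499621, 0.10999274,
       0.11498927, 0.1199858 , 0.12498233, 0.12997886, 0.13497539,
       0.13997192]))
TCP [ 0.5875 -0.1001  0.1306] down [-0.01   0.003 -1.   ] yaw_y -40.2 j [ 0.59  0.33 -0.56  1.68  0.18  1.2  -0.71] -> shift [25.6 -0.3 -3.1] roll 0 t 5.0 F [-0.4 -0.7 -1.5] w 21.1
```

>>> jog_arm --claw '[15, 15, 15, 15, 15]' --pt "0 0 -3" --pt "6 0 -3" --pt "12 0 -3" --pt "18 0 -3" --pt "18 0 -3" --roll '[0, 0, 0, 0, 0]'

```text
time: 5.55
position: [0.5895, -0.097, 0.1127]
tool_rot: [1.699, 0.799, -1.714]
ft_force: [-1.0, 0.2, -2.3]
grip_width: 0.246
```

```bash
python3 -c "
from p import *
plan([.589,-.0975,.103])"
```

```text
TCP [ 0.5895 -0.097   0.1127] down [-0.01   0.003 -1.   ] yaw_y -40.2 j [ 0.58  0.35 -0.56  1.69  0.19  1.17 -0.73] -> shift [9.7 0.  0.7] roll 0 t 5.55 F [-1.   0.2 -2.3] w 21.4
```

>>> jog_arm --claw '[15, 15, 15, 15, 15]' --pt "3 0 0" --pt "6 0 0" --pt "9 0 0" --pt "10 0 0" --pt "10 0 0" --roll '[0, 0, 0, 0, 0]'

```text
time: 6.05
position: [0.5894, -0.0969, 0.1027]
tool_rot: [1.699, 0.799, -1.714]
ft_force: [-0.4, -0.8, -2.1]
grip_width: 0.241
```

>>> jog_arm --claw '[15, 15, 15]' --pt "1 0 0" --pt "2 0 0" --pt "2 0 0" --roll '[0, 0, 0]'

```text
time: 6.35
position: [0.5908, -0.0968, 0.1022]
tool_rot: [1.701, 0.797, -1.711]
ft_force: [0.0, 0.6, 5.2]
grip_width: 0.246
```

Contact with the floor of the well. Release and lift.

>>> jog_arm --claw '[45, 45, 45, 45, 45]' --pt "0 0 0" --pt "0 0 0" --pt "0 0 0" --pt "0 0 0" --pt "0 0 0" --roll '[0, 0, 0, 0, 0]'

```text
time: 6.85
position: [0.5906, -0.0969, 0.1019]
tool_rot: [1.701, 0.798, -1.711]
ft_force: [0.6, -0.2, -0.1]
grip_width: 0.503
```

>>> jog_arm --claw '[45, 45, 45, 45, 45]' --pt "-10 0 0" --pt "-40 0 0" --pt "-75 0 0" --pt "-100 0 0" --pt "-110 0 0" --roll '[0, 0, 0, 0, 0]'

```text
time: 7.35
position: [0.5931, -0.0972, 0.2158]
tool_rot: [1.704, 0.794, -1.706]
ft_force: [-0.1, -0.3, 1.2]
grip_width: 0.516
```

```bash
cat > look.py <<'E'
from p import *;from m import blobs;import sys
name=sys.argv[1]
st=get_state();plan([0.615,.104,.19],-7,st)
for n in("top","scene"):
    _,im,d,C=snap(n);np.savez(f"pics/{name}{n}",im=im,d=d);P=cloud(C,d)
    r=(250,130,360,240) if n=="top" else (270,140,430,290)
    save(cv2.resize(im[r[1]:r[3],r[0]:r[2]],None,fx=4,fy=4),f"{name}{n}.png")
    b,_=blobs(im,r,(15,50,120),(38,255,255))
    for a in b:
        u,v=a[1];print(n,a,P[int(round(v)),int(round(u))].round(3),[ray(C,a[1],z)[:2].round(4).tolist() for z in(.01,.046,.1,.125)])
E
python3 look.py a
```

```text
TCP [ 0.5931 -0.0972  0.2158] down [-0.002  0.002 -1.   ] yaw_y -40.2 j [ 0.6   0.27 -0.57  1.57  0.15  1.35 -0.69] -> shift [  26.1 -113.  -167.9] roll -33.2 t 7.35 F [-0.1 -0.3  1.2] w 44.9
top (np.int32(3078), [339.7, 181.4], [58, 0, 49, 110]) [ 0.47  -0.095  0.655] [[0.6346, -0.1343], [0.6253, -0.1321], [0.6115, -0.1287], [0.6051, -0.1271]]
top (np.int32(92), [357.5, 140.9], [105, 0, 5, 24]) [ 0.55  -0.129  0.637] [[0.781, -0.1973], [0.7677, -0.1934], [0.7479, -0.1874], [0.7387, -0.1846]]
top (np.int32(38), [265.1, 179.6], [12, 47, 7, 7]) [0.608 0.107 0.125] [[0.6392, 0.1214], [0.6299, 0.1167], [0.6158, 0.1096], [0.6093, 0.1063]]
top (np.int32(63), [300.1, 189.3], [46, 55, 10, 9]) [ 0.598 -0.     0.046] [[0.6059, 0.0009], [0.5974, -0.0006], [0.5848, -0.0027], [0.5789, -0.0037]]
scene (np.int32(270), [420.2, 146.1], [137, 0, 23, 16]) [0.635 0.375 0.005] [[0.6366, 0.3704], [0.646, 0.335], [0.6602, 0.2819], [0.6667, 0.2573]]
scene (np.int32(125), [373.8, 176.6], [100, 27, 10, 23]) [0.617 0.098 0.105] [[0.585, 0.1707], [0.5965, 0.1434], [0.6138, 0.1024], [0.6218, 0.0834]]
scene (np.int32(103), [347.1, 211.4], [71, 67, 13, 10]) [ 0.602 -0.002  0.042] [[0.5926, 0.0164], [0.6038, -0.0047], [0.6207, -0.0363], [0.6284, -0.0509]]
scene (np.int32(325), [324.3, 222.1], [44, 72, 21, 20]) [ 0.599 -0.107  0.117] [[0.5624, -0.0521], [0.5749, -0.0704], [0.5935, -0.0978], [0.6021, -0.1105]]
scene (np.int32(50), [361.6, 245.0], [87, 102, 11, 7]) [ 0.696 -0.074  0.061] [[0.685, -0.0487], [0.6925, -0.0671], [0.7037, -0.0948], [0.7089, -0.1076]]
scene (np.int32(353), [385.2, 261.2], [103, 110, 23, 22]) [ 0.759 -0.049  0.006] [[0.7604, -0.0509], [0.7648, -0.0693], [0.7714, -0.0968], [0.7745, -0.1095]]
```

View pics/ascene.png

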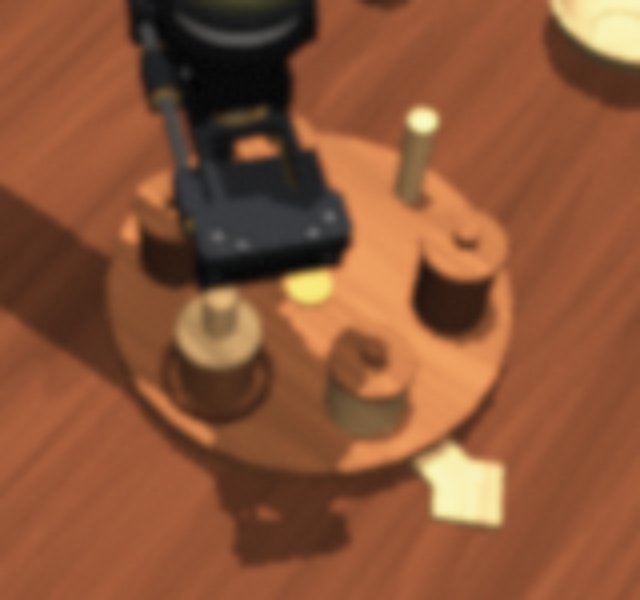

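The jar stands in the well (crop 218,345). The peg top is at crop (421,118), and the carousel is practically unmoved. Next, over to the peg.

>>> jog_arm --claw '[60, 60, 60, 60, 60]' --pt "0 -22 -33" --pt "0 -44 -67" --pt "0 -67 -100" --pt "0 -90 -134" --pt "0 -113 -168" --roll '[-7, -14, -21, -28, -33]'

```text
time: 7.95
position: [0.6134, 0.1052, 0.2121]
tool_rot: [1.295, 1.156, -1.303]
ft_force: [-0.0, -0.5, 0.2]
grip_width: 0.685
```

>>> jog_arm --claw '[60, 60]' --pt "0 0 0" --pt "0 0 0" --roll '[0, 0]'

```text
time: 8.15
position: [0.6121, 0.1065, 0.21]
tool_rot: [1.292, 1.16, -1.303]
ft_force: [0.5, -0.8, -0.3]
grip_width: 0.692
```

```bash
cat > peg.py <<'E'
from p import *
st,im,d,C=snap("wrist");save(im,"w4.png");P=cloud(C,d)
q=P[(P[...,2]>.108)&(P[...,2]<.135)&(d>0)&(np.hypot(P[...,0]-.613,P[...,1]-.104)<.035)]
print(len(q),q.mean(0).round(4),q.min(0).round(4),q.max(0).round(4))
q=P[(P[...,2]>.043)&(P[...,2]<.05)&(d>0)&(np.hypot(P[...,0]-.601,P[...,1]+.003)<.03)]
if len(q):print("hub",len(q),q.mean(0).round(4),q.min(0).round(4),q.max(0).round(4))
plan([.613,.104,.2],-7,st)
E
python3 peg.py
```

```text
508 [0.61   0.1087 0.1228] [0.6001 0.098  0.1081] [0.6195 0.117  0.1267]
hub 285 [0.6003 0.0044 0.0456] [ 0.5842 -0.0041  0.0431] [0.6148 0.0134 0.0477]
TCP [0.6121 0.1065 0.21  ] down [-0.011  0.002 -1.   ] yaw_y -6.8 j [ 0.37  0.36 -0.74  1.51  0.24  1.37 -0.51] -> shift [10.   1.3  2.4] roll 0.2 t 8.15 F [ 0.5 -0.8 -0.3] w 60.2
```

View pics/w4.png

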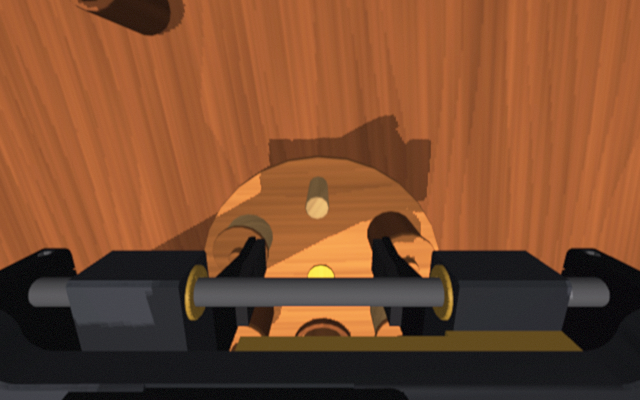

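Wrist view: peg at (317,205), midway between the fingers, with the hub at (320,272). Peg is at (0.610,0.1077), and the peg–well distance is 206 mm (expected 205).

>>> jog_arm --claw '[60, 60, 60, 60, 60]' --pt "30 0 -1" --pt "65 0 -1" --pt "100 0 -1" --pt "122 0 -1" --pt "125 0 -1" --roll '[0, 0, 0, 0, 0]'

```text
time: 8.7
position: [0.609, 0.1021, 0.0811]
tool_rot: [1.291, 1.158, -1.315]
ft_force: [0.2, 0.2, -0.0]
grip_width: 0.686
```

```bash
python3 -c "
from p import *
plan([.610,.1075,.085],-5.5)"
```

```text
TCP [0.609  0.1021 0.0811] down [-0.017 -0.001 -1.   ] yaw_y -7.2 j [ 0.35  0.46 -0.7   1.66  0.31  1.15 -0.56] -> shift [-3.9  0.3 -5.4] roll -1.7 t 8.7 F [ 0.2  0.2 -0. ] w 59.7
```

>>> jog_arm --claw '[60, 60, 12, 12, 12]' --pt "-4 0 -5" --pt "-4 0 -5" --pt "-4 0 -5" --pt "-4 0 -5" --pt "-4 0 -5" --roll '[-1, -1, -1, -1, -1]' --force 15

```text
time: 9.2
position: [0.6102, 0.1071, 0.0859]
tool_rot: [1.279, 1.166, -1.301]
ft_force: [-0.4, -0.2, -0.4]
grip_width: 0.501
```

>>> jog_arm --claw '[12, 12, 12, 12, 12]' --pt "0 0 0" --pt "0 0 0" --pt "0 0 0" --pt "0 0 0" --pt "0 0 0" --roll '[0, 0, 0, 0, 0]'

```text
time: 9.7
position: [0.6102, 0.1072, 0.0859]
tool_rot: [1.279, 1.166, -1.301]
ft_force: [-0.7, -0.5, 0.7]
grip_width: 0.23
```

```bash
cat > arc.py <<'E'
from p import *;import sys
# arc rows: hub, step deg, n rows; from present pose
hub=np.array([float(sys.argv[1]),float(sys.argv[2])]);end=float(sys.argv[3]);n=int(sys.argv[4]);Rr=.110
st=get_state();M=R.from_rotvec(st["tool_rot"]).as_matrix();p=np.array(st["position"])
g=p+M[:,0]*-ctrl.pinch_z
a0=np.degrees(np.arctan2(*(g[:2]-hub)[::-1]));r=np.hypot(*(g[:2]-hub));plan(p,None,st);print("peg ang",a0.round(2),"r",r.round(4))
y=np.degrees(np.arctan2(M[1,1],M[0,1]))
for i in range(1,n+1):
    a=min(a0+(end-a0)*i/n,1e9);t=np.radians(a);tgt=np.r_[hub+Rr*np.array([np.cos(t),np.sin(t)]),.085]
    # keep the TCP->grasp tilt offset negligible
    roll=-(((a-90-y)+90)%180-90)
    print(i,round(a,1),(M.T@(tgt-p)*1e3).round(0),"roll",round(roll,1))
E
python3 arc.py .600 -.0025 163.4 16
```

```text
TCP [0.6102 0.1072 0.0859] down [-0.016 -0.002 -1.   ] yaw_y -6.2 j [ 0.34  0.46 -0.71  1.65  0.32  1.16 -0.55] -> shift [0. 0. 0.] roll 0 t 9.7 F [-0.7 -0.5  0.7] w 20.0
peg ang 84.54 r 0.1102
1 89.5 [ 1. -9.  1.] roll -5.6
2 94.4 [  1. -19.   2.] roll -10.6
3 99.3 [  1. -28.   4.] roll -15.5
4 104.3 [  2. -37.   7.] roll -20.4
5 109.2 [  2. -45.  11.] roll -25.3
6 114.1 [  2. -54.  15.] roll -30.3
7 119.0 [  2. -62.  20.] roll -35.2
8 124.0 [  2. -69.  26.] roll -40.1
9 128.9 [  2. -76.  32.] roll -45.1
10 133.8 [  2. -83.  39.] roll -50.0
11 138.8 [  2. -88.  47.] roll -54.9
12 143.7 [  3. -93.  55.] roll -59.8
13 148.6 [  3. -98.  63.] roll -64.8
14 153.5 [   3. -102.   72.] roll -69.7
15 158.5 [   3. -104.   81.] roll -74.6
16 163.4 [   3. -107.   90.] roll -79.6
```

Gripped (20 mm). Turning along the arc.

>>> jog_arm --claw '[12, 12, 12, 12, 12]' --pt "0 -9 1" --pt "0 -19 2" --pt "0 -28 4" --pt "0 -37 7" --pt "0 -45 11" --roll '[-5, -10, -15, -20, -25]'

```text
time: 10.2
position: [0.5633, 0.1015, 0.086]
tool_rot: [0.954, 1.362, -0.971]
ft_force: [0.5, 1.8, -3.9]
grip_width: 0.225
```

```bash
python3 arc.py .600 -.0025 163.4 12
```

```text
TCP [0.5633 0.1015 0.086 ] down [-0.017 -0.001 -1.   ] yaw_y 19.1 j [ 0.46  0.39 -0.82  1.77  0.31  1.13 -0.12] -> shift [0. 0. 0.] roll 0 t 10.2 F [ 0.5  1.8 -3.9] w 19.6
peg ang 109.28 r 0.1102
1 113.8 [ 1. -8.  1.] roll -4.7
2 118.3 [  1. -17.   2.] roll -9.2
3 122.8 [  1. -25.   3.] roll -13.7
4 127.3 [  1. -34.   6.] roll -18.2
5 131.8 [  2. -42.   9.] roll -22.8
6 136.3 [  2. -50.  12.] roll -27.3
7 140.9 [  2. -57.  17.] roll -31.8
8 145.4 [  2. -64.  22.] roll -36.3
9 149.9 [  2. -71.  27.] roll -40.8
10 154.4 [  2. -77.  33.] roll -45.3
11 158.9 [  2. -83.  39.] roll -49.8
12 163.4 [  2. -89.  46.] roll -54.3
```

>>> jog_arm --claw '[12, 12, 12, 12, 12]' --pt "0 -8 1" --pt "0 -17 2" --pt "0 -25 3" --pt "0 -34 6" --pt "0 -42 9" --roll '[-5, -9, -14, -18, -23]'

```text
time: 10.7
position: [0.5257, 0.079, 0.0859]
tool_rot: [0.646, 1.487, -0.659]
ft_force: [-0.7, -0.4, -3.1]
grip_width: 0.223
```

```bash
python3 arc.py .600 -.0025 163.4 7
```

```text
TCP [0.5257 0.079  0.0859] down [-0.017 -0.001 -1.   ] yaw_y 42.3 j [ 0.6   0.32 -0.92  1.86  0.28  1.11  0.32] -> shift [0. 0. 0.] roll 0 t 10.7 F [-0.7 -0.4 -3.1] w 19.4
peg ang 132.22 r 0.1101
1 136.7 [ 1. -8.  1.] roll -4.4
2 141.1 [  1. -17.   2.] roll -8.9
3 145.6 [  1. -25.   3.] roll -13.3
4 150.0 [  1. -33.   6.] roll -17.8
5 154.5 [  1. -41.   8.] roll -22.2
6 158.9 [  1. -49.  12.] roll -26.7
7 163.4 [  2. -57.  16.] roll -31.1
```

>>> jog_arm --claw '[12, 12, 12, 12, 12]' --pt "0 -8 1" --pt "0 -17 2" --pt "0 -25 3" --pt "0 -33 6" --pt "0 -41 8" --roll '[-4, -9, -13, -18, -22]'

```text
time: 11.2
position: [0.5006, 0.0448, 0.0859]
tool_rot: [0.347, 1.559, -0.355]
ft_force: [3.6, -0.9, -6.1]
grip_width: 0.222
```

```bash
python3 arc.py .600 -.0025 163.4 3
```

```text
TCP [0.5006 0.0448 0.0859] down [-0.017 -0.001 -1.   ] yaw_y 64.4 j [ 0.76  0.27 -1.    1.93  0.25  1.09  0.78] -> shift [0. 0. 0.] roll 0 t 11.2 F [ 3.6 -0.9 -6.1] w 19.3
peg ang 154.45 r 0.1098
1 157.4 [ 1. -6.  0.] roll -3.0
2 160.4 [  1. -11.   1.] roll -6.0
3 163.4 [  1. -17.   1.] roll -9.0
```

>>> jog_arm --claw '[12, 12, 12, 12, 12]' --pt "0 -6 0" --pt "0 -11 1" --pt "0 -17 1" --pt "0 -17 1" --pt "0 -17 1" --roll '[-3, -6, -9, -9, -9]'

```text
time: 11.7
position: [0.4945, 0.0288, 0.0859]
tool_rot: [0.226, 1.574, -0.232]
ft_force: [1.7, -0.8, -4.3]
grip_width: 0.222
```

```bash
python3 arc.py .600 -.0025 163.4 1; cat > chk.py <<'E'
from p import *;from m import blobs
# jar (knob & lid) and arrow, both cameras
for n in("top","scene"):
    _,im,d,C=snap(n);P=cloud(C,d);ok=d>0
    c=(.69,-.03)
    near=ok&(np.hypot(P[...,0]-c[0],P[...,1]-c[1])<.06)
    knob=near&(P[...,2]>.135)&(P[...,2]<.15);q=P[knob]
    if len(q):print(n,"knob",len(q),q.mean(0).round(4),((q.min(0)+q.max(0))/2).round(4))
    hsv=cv2.cvtColor(im,cv2.COLOR_RGB2HSV)
    for nm,lo,hi,zz in(("jar",(15,40,90),(38,160,255),.1),("arrow",(15,40,120),(38,160,255),.01),("hub",(20,90,150),(38,255,255),.046)):
        cc={"jar":c,"arrow":(.762,-.051),"hub":(.6,-.003)}[nm];rad={"jar":.045,"arrow":.06,"hub":.02}[nm]
        m=cv2.inRange(hsv,lo,hi)
        zr={"jar":(.085,.15),"arrow":(-.02,.022),"hub":(.035,.06)}[nm]
        s=(m>0)&ok&(np.hypot(P[...,0]-cc[0],P[...,1]-cc[1])<rad)&(P[...,2]>zr[0])&(P[...,2]<zr[1])
        v,u=np.nonzero(s)
        if len(u)<8: print(n,nm,"few");continue
        pts=np.array([ray(C,(a,b),zz)[:2] for a,b in zip(u,v)])
        print(n,nm,len(u),(u.mean().round(1),v.mean().round(1)),pts.mean(0).round(4),P[s].mean(0).round(4))
        if nm=="arrow":
            w,V=np.linalg.eigh(np.cov(pts.T));print("   cov",w,np.degrees(np.arctan2(V[1],V[0])).round(1))
    r=(250,110,360,240) if n=="top" else (270,140,430,290)
    np.savez(f"pics/chk{n}",im=im,d=d);save(cv2.resize(im[r[1]:r[3],r[0]:r[2]],None,fx=5 if n=="scene" else 4,fy=4 if n=="scene" else 4),f"chk{n}.png")
E
python3 chk.py
```

```text
TCP [0.4945 0.0288 0.0859] down [-0.016 -0.001 -1.   ] yaw_y 73.3 j [ 0.83  0.26 -1.03  1.95  0.25  1.09  0.97] -> shift [0. 0. 0.] roll 0 t 11.7 F [ 1.7 -0.8 -4.3] w 19.3
peg ang 163.43 r 0.1097
1 163.4 [1. 0. 0.] roll -0.1
top knob 36 [ 0.6911 -0.0313  0.1404] [ 0.6915 -0.0305  0.1412]
top jar 209 (np.float64(309.5), np.float64(157.5)) [ 0.6905 -0.0315] [ 0.6876 -0.0316  0.1089]
top arrow 149 (np.float64(315.9), np.float64(145.0)) [ 0.7648 -0.0519] [ 0.7646 -0.0519  0.0107]
   cov [0.00013584 0.00018421] [155.7  65.7]
top hub 18 (np.float64(303.7), np.float64(187.8)) [ 0.6025 -0.0123] [ 0.6023 -0.0124  0.0468]
scene knob 54 [ 0.6941 -0.0303  0.1387] [ 0.694  -0.0298  0.1387]
scene jar 363 (np.float64(372.6), np.float64(224.7)) [ 0.6939 -0.0298] [ 0.6957 -0.0348  0.1079]
scene arrow 347 (np.float64(385.3), np.float64(261.3)) [ 0.7606 -0.0511] [ 0.7604 -0.0501  0.0081]
   cov [0.00018086 0.00026224] [-105.2  164.8]
scene hub 79 (np.float64(346.9), np.float64(210.8)) [ 0.6024 -0.0035] [ 0.6021 -0.003   0.0451]
```

View pics/chkscene.png

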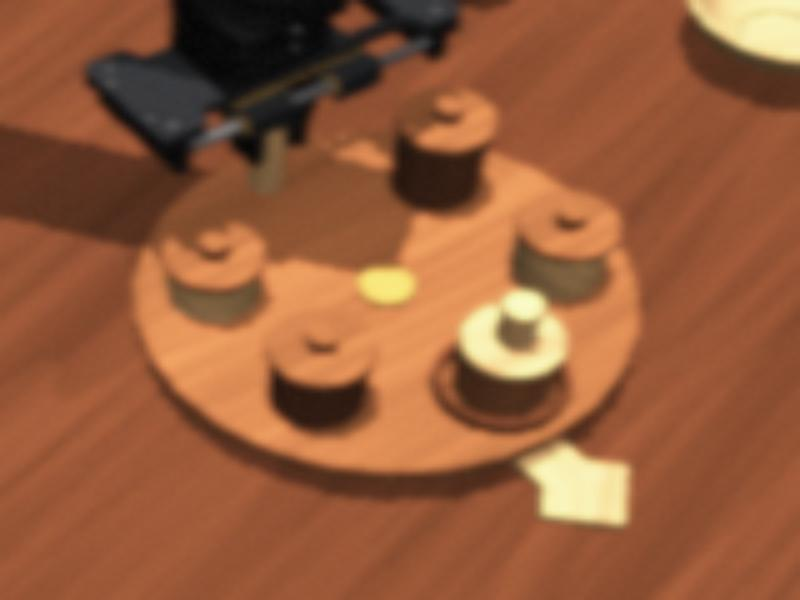

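Scene view: the jar is upright in the well (crop 515,345), pointing at the arrow (580,490), and the gripper is on the peg. To refine the arrow direction, I'll use its outline in both fixed views.

```bash
python3 - <<'E'
from h import *
for n,f in(("top","pics/top0.npz"),("scene","pics/scene0.npz"),("scene","pics/chkscene.npz"),("top","pics/chktop.npz")):
    im=np.load(f)["im"];C=cam(n);hub=np.array([.5998,-.0028]) if n=="top" else np.array([.602,-.003])
    u0,v0=(300,128) if n=="top" else (368,244);k=10;w=34
    b=cv2.resize(im[v0:v0+w,u0:u0+w],None,fx=k,fy=k,interpolation=cv2.INTER_CUBIC)
    m=cv2.inRange(cv2.cvtColor(b,cv2.COLOR_RGB2HSV),(15,30,150),(40,170,255))
    cs,_=cv2.findContours(m,cv2.RETR_EXTERNAL,cv2.CHAIN_APPROX_NONE)
    for c in sorted(cs,key=cv2.contourArea)[-2:]:
        toW=lambda q:ray(C,((q[0]+.5)/k-.5+u0,(q[1]+.5)/k-.5+v0),.01)[:2]
        M=cv2.moments(c)
        if M["m00"]<3000: continue
        pol=np.array([toW(x[0]) for x in cv2.approxPolyDP(c,12,True)])-hub
        W=np.array([toW(x[0]) for x in c])-hub
        r=np.hypot(*W.T);out=W[r>r.max()-.006].mean(0)
        cen=toW((M["m10"]/M["m00"],M["m01"]/M["m00"]))-hub
        print(f,"centroid ang",np.degrees(np.arctan2(cen[1],cen[0])).round(2),np.hypot(*cen).round(4),"tip",np.degrees(np.arctan2(out[1],out[0])).round(2),r.max().round(4))
        a=np.degrees(np.arctan2(W[:,1],W[:,0]));print("  ang extremes",a.min().round(1),a.max().round(1),"mid",((a.min()+a.max())/2).round(2))
        print("  poly(r,ang)",[(round(float(np.hypot(*q)),3),round(float(np.degrees(np.arctan2(q[1],q[0]))),1)) for q in pol])
E
```

```text
pics/top0.npz centroid ang -16.63 0.1707 tip -16.49 0.2
  ang extremes -26.6 -6.4 mid -16.49
  poly(r,ang) [(0.2, -16.5), (0.173, -6.4), (0.147, -11.9), (0.147, -21.8), (0.174, -26.5)]
pics/scene0.npz centroid ang -16.82 0.1655 tip -16.72 0.2001
  ang extremes -27.1 -6.3 mid -16.73
  poly(r,ang) [(0.133, -21.4), (0.173, -27.1), (0.2, -16.2), (0.171, -6.3), (0.154, -9.8), (0.136, -10.5)]
pics/chkscene.npz centroid ang -16.82 0.1656 tip -16.67 0.2
  ang extremes -27.1 -6.3 mid -16.73
  poly(r,ang) [(0.133, -21.2), (0.174, -27.0), (0.2, -16.1), (0.17, -6.3), (0.154, -9.8), (0.137, -10.3)]
pics/chktop.npz centroid ang -14.23 0.1475 tip -16.45 0.1998
  ang extremes -26.5 2.2 mid -12.16
  poly(r,ang) [(0.2, -17.3), (0.176, -6.9), (0.154, -10.7), (0.135, 0.5), (0.105, 0.6), (0.118, -26.3), (0.146, -20.8), (0.173, -26.5)]
```

The arrow is at −16.6° in both views, tip radius 200 mm as given. The well, from the peg, is at −16.57°, so they are aligned. Firm up the grip and do a final check.

>>> jog_arm --claw '[10, 10, 10, 10, 10]' --pt "0 0 0" --pt "0 0 0" --pt "0 0 0" --pt "0 0 0" --pt "0 0 0" --roll '[0, 0, 0, 0, 0]' --force 35

```text
time: 12.3
position: [0.4946, 0.029, 0.0859]
tool_rot: [0.225, 1.574, -0.231]
ft_force: [1.3, -0.7, -3.7]
grip_width: 0.219
```

```bash
python3 arc.py .600 -.0025 163.4 1; python3 chk.py | grep -E "knob|arrow|jar"; python3 - <<'E'
from h import *
a=np.load("pics/top0.npz")["im"].astype(int);b=np.load("pics/chktop.npz")["im"].astype(int)
for n,(u0,v0,u1,v1) in dict(mill=(188,215,218,245),bowl=(165,150,212,195),board=(385,135,436,222)).items():
    print(n,"px changed",(np.abs(a-b).max(-1)[v0:v1,u0:u1]>40).sum())
E
```

```text
TCP [0.4946 0.029  0.0859] down [-0.016 -0.001 -1.   ] yaw_y 73.4 j [ 0.82  0.26 -1.03  1.95  0.25  1.09  0.97] -> shift [0. 0. 0.] roll 0 t 12.3 F [ 1.3 -0.7 -3.7] w 19.1
peg ang 163.31 r 0.1097
1 163.4 [ 1. -0. -0.] roll -0.0
top knob 35 [ 0.691  -0.0312  0.1409] [ 0.6917 -0.0306  0.1412]
top jar 208 (np.float64(309.5), np.float64(157.5)) [ 0.6906 -0.0316] [ 0.6876 -0.0318  0.1092]
top arrow 150 (np.float64(316.0), np.float64(145.1)) [ 0.7647 -0.0522] [ 0.7646 -0.0522  0.0104]
scene knob 53 [ 0.6939 -0.0304  0.1385] [ 0.6942 -0.0299  0.1387]
scene jar 362 (np.float64(372.6), np.float64(224.7)) [ 0.6937 -0.0298] [ 0.6956 -0.0348  0.108 ]
scene arrow 348 (np.float64(385.3), np.float64(261.3)) [ 0.7605 -0.051 ] [ 0.7603 -0.0499  0.0079]
mill px changed 0
bowl px changed 0
board px changed 0
```

```bash
python3 -c "
from h import *
print(order.close_job())"
```

```text
the job is handed in; nothing more can be done
None
```

The larger tan jar now stands upright in the well, the carousel is turned so the jar is at the front, and the gripper is still holding the peg with 35 N. I handed the job in at about 12.4 s of the 67 s allowed.

- **Alignment:** from the peg's position in the gripper, the well sits at about −16.6°. The arrow's outline measures −16.5° to −16.8° in the two fixed views.
- **Jar:** its knob top is at 0.14 m, as expected for a jar seated in the well. Its direction reads −16.3° from the scene camera and −17.3° from the top camera. The two disagree by about 1°, which is within the 2 mm calibration. Nothing is touching the jar.
- **Bystanders:** the mill, bowl and board show no changed pixels against the first top picture.
- **Still present:** there is a residual force of about 4 N at the wrist from the peg grip, and the tool is tilted about 1°. Neither moved the carousel.

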